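# Shim the hanging foot of a chromatography module

## Task

The front foot of the white module hangs clear of the bench. Find which of the coloured shims just fits by trying them under it, sliding them along the bench without ramming the foot: too thin a shim slips under loosely, the right one goes in with a drag and the sprung foot bears on it. Leave that one lying flat under the foot, with its plain end past the far side of the foot and the foot about in the middle of its width, leave the other shims flat on the bench well clear of the foot, and do not knock over the amber bottle.

Things in the scene. Friction and masses are not known exactly. Their poses are not given: they have to be found in the camera images.
- module: white laboratory module, fixed (case 400 deep, 260 wide, top 178 high, front face at x = +110) on a dark base, whose bare metal front arm (50 wide, underside 44 and top 60 high) ends 28 mm beyond the foot at x = -28; brass nut over the foot, 34 diameter, up to 72 high. Origin: the bench point straight below the front foot's axis; +x: towards the case, the way shims slide in; z up
- foot_point (a point): same point as the module's origin, on the bench below the front foot: an orange rubber disc, 44 diameter, sole 18 diameter with a bevel 4.6 high around it. The sole hangs 2.5 to 13.7 above the bench: unknown, new each time. It is sprung: yields upwards 4.4 at most, pressing down with 5 to 7 N
- foot_lane (a point): bench point 100 mm in front of the foot (module x = -100), on the way in. A shim thinner than the gap slides under freely (0 to 2 N to push); one up to 4.4 thicker than the gap goes in by lifting the foot, with a felt drag of 3 to 15 N: it fits; a thicker one is stopped by the foot's side
- shim_thin: yellow painted metal shim, 6 thick: a flat plate 130 long (x), 50 wide (y), lying on the bench, with an upright tab across its rear end (10 thick along x, 50 wide, its top 55 above the bench; tab centre at x = -60). Origin: centre of the underside; +x points from the tab to the plain front end at x = +65; about 0.25 kg. The three shims lie tab away from the module, side by side, in any order
- shim_mid: blue painted metal shim, 10 thick: a flat plate 130 long (x), 50 wide (y), lying on the bench, with an upright tab across its rear end (10 thick along x, 50 wide, its top 55 above the bench; tab centre at x = -60). Origin: centre of the underside; +x points from the tab to the plain front end at x = +65; about 0.25 kg. The three shims lie tab away from the module, side by side, in any order
- shim_thick: red painted metal shim, 14 thick: a flat plate 130 long (x), 50 wide (y), lying on the bench, with an upright tab across its rear end (10 thick along x, 50 wide, its top 55 above the bench; tab centre at x = -60). Origin: centre of the underside; +x points from the tab to the plain front end at x = +65; about 0.25 kg. The three shims lie tab away from the module, side by side, in any order
- bottle_amber: amber glass solvent bottle with blue cap, 70 diameter, 170 tall, standing on the bench; origin at the centre of its underside

How it is judged (in metres and radians):
At the end, for the whole second after the job is handed in: One shim lies flat under the foot: its front end 22 mm or more past the foot's axis, tab 35 mm or more away, axis within 15 mm of its mid-line, foot pressing on it with over 2 N. The other two lie flat on the bench, centres over 120 mm from the foot's axis (((x of module in the frame of shim_thin between -0.02 and 0.043 m and y of module in the frame of shim_thin between -0.015 and 0.015 m and contact force between module and shim_thin above 2 N and angle between each of shim_thin, shim_mid, shim_thick's own z axis and vertical below 0.06 rad and horizontal distance between each of shim_mid, shim_thick and module above 0.12 m and height (world z) of each of shim_mid, shim_thick below 0.004 m) or (x of module in the frame of shim_mid between -0.02 and 0.043 m and y of module in the frame of shim_mid between -0.015 and 0.015 m and contact force between module and shim_mid above 2 N and angle between each of shim_mid, shim_thin, shim_thick's own z axis and vertical below 0.06 rad and horizontal distance between each of shim_thin, shim_thick and module above 0.12 m and height (world z) of each of shim_thin, shim_thick below 0.004 m) or (x of module in the frame of shim_thick between -0.02 and 0.043 m and y of module in the frame of shim_thick between -0.015 and 0.015 m and contact force between module and shim_thick above 2 N and angle between each of shim_thick, shim_thin, shim_mid's own z axis and vertical below 0.06 rad and horizontal distance between each of shim_thin, shim_mid and module above 0.12 m and height (world z) of each of shim_thin, shim_mid below 0.004 m))); the robot touches nothing.
It fails at once if the foot or module rammed (over 45 N) (contact force between module and anything else above 45 N).
It fails at once if the amber bottle knocked over (angle between bottle_amber's own z axis and vertical above 0.6 rad).
It also fails if it takes over 72 s, if anything falls off the work surface, if the arm or the gripper's body presses on something with over 40 N, if the wrist force passes 120 N, or if a joint passes its speed limit or range.

## Robot

A 7-joint arm with a two-finger parallel gripper is mounted at the origin on the work surface. World frame = base frame: x ahead of the robot, y to its left, z up, the work surface at z = 0. Lengths are in mm, angles in rad, forces in N, time in s.
With the tool pointing down it reaches from about 400 to 875 mm from the base axis. Payload 4.4 kg.
Tool frame: the origin (TCP) lies midway between the tips of the shut fingers; the grasp point (between the pads) lies 19 mm behind it; z points along the fingers, y is the line along which they close (so a half turn about z gives the same grasp; the last joint's range is limited). The gripper opens to 85 mm and grips with 20 to 120 N. Pads are 22 mm wide; open, the fingers measure 114 mm over their backs; the gripper's body (76 mm by 85 mm) begins 54 mm behind the grasp point. The pads swing forward as they close: fully open they stand 13 mm farther back than shut.
Start: joints at [-1.185, 0.628, 0.038, 1.517, -0.027, 0.996, -0.02], TCP at [283.759, 584.807, 203.413] pointing down, gripper open.
Joint ranges: [-3.06, 3.06], [-0.37, 2.12], [-1.25, 1.32], [0.18, 2.47], [-1.1, 4.24], [0.23, 1.98], [-2.94, 2.94]. Speed limits (rad/s): [2.57, 2.57, 3.14, 3.14, 3.14, 3.14, 3.14].

## Interface

Orientations are given as [roll, pitch, yaw] about the fixed x, y, z axes, in that order (R = Rz(yaw) Ry(pitch) Rx(roll)).
In Python, from cell import monitor, cams, ctrl gives the robot as it stands.
- The arm moves only by the tool drive_tool, never from a script. Its argument "motion" is a list of rows, each an object with "fingers": the opening, from 0 (shut) to 1 (fully open); "linear": the shift along the tool's x, y, z in m, a list of three; "twist": the turn about the tool's z in rad. In form: [{"fingers": fingers, "linear": [x, y, z], "twist": twist}, ...]. A call has 1 to 5 rows; each row shifts and turns the commanded pose from where the row before left it, along the tool's axes as they then stand; what a row does not reach is not made up. A row lasts 1/12 s, in which the tool goes at most 41.7 mm and 7.16 degrees, less where a joint would pass 70% of its speed; a pose out of reach is approached as far as the arm can. A call with a gripper value outside its range is refused whole. The fingers move at their own pace and stop on an object; the grip force is fixed at half the most. Time passes only in rows, so rows that do not move let the fingers close. It gives the time, the measured TCP pose, the force, the opening and the grip force at its end, in the units of the state.
- monitor.read_state(): the state, without advancing time (a new reading comes with each control period).
- cams.get_image(name): name is "scene" or "top"; returns a dict with "color" (384x512x3 uint8, blue, green, red), "K" (3x3 intrinsics, pixels), "k1" (the pictures are not rectified: a ray, as slopes to the right and down, at radius r is drawn at 1 + k1 r^2 times it, then the intrinsics apply), "R" (3x3) and "t" (3): a world point X has camera coordinates R X + t. Camera axes: x right, y down, z forward; pixel columns grow to the right and rows downward; lengths in mm; the calibration is good to about 2 mm. A picture is of the moment at which its call begins. There is no depth.
- ctrl.finish_job(): hands the job in; it is judged then, once.
The state is a dict: "clock": time; "qpos": joint angles; "qd": joint speeds; "tau": joint torques, N m; "eef_pos": TCP position; "tool_rot": TCP orientation; "force": force on the tool from outside, world axes, zero at the start; "torque": the same for the moment, N m; "width": finger opening in mm; "gripper_force": force on a finger pad.
Only numpy, scipy, OpenCV 4.12 (cv2) and the standard library are available. Lean on these libraries where they do the work, as an engineer would, in place of code of your own. Each camera call takes 0.05 s, during which the arm holds its last target. There are 200 camera calls.

## Working session

There is one attempt and no reset: what is moved stays moved. The work goes in short steps, Python scripts to look and compute and a tool call to move; the robot and the scene stay as the last step left them, time stands still between calls to the robot, and variables do not carry over. Pictures are saved under pics/ and viewed, at most 10 in all, crops included, and the job is handed in when it is done.

Besides the shell and the picture viewer there is one more tool, called after "Emit:" by a JSON object that holds its "api" and its "payload". drive_tool: Moves the arm, as the interface text tells. Its arguments: {"type":"object","properties":{"motion":{"type":"array"}},"required":["motion"]}

```bash
mkdir -p pics; ls; python3 - <<'E'
from cell import monitor,cams,ctrl
import cv2,numpy as np
s=monitor.read_state();print(s)
for n in("scene","top"):
    d=cams.get_image(n);cv2.imwrite(f"pics/{n}0.png",d["color"]);print(n,d["K"],d["k1"],d["R"],d["t"])
E
```

```text
pics
{'clock': 0.0, 'qpos': array([-1.1848438 ,  0.62936519,  0.03842647,  1.51840084, -0.02698542,
        0.99626878, -0.02000164]), 'qd': array([-0.00156094, -0.00049854, -0.00089217,  0.00110784, -0.00148654,
        0.00107222, -0.00066521]), 'tau': array([-2.04979033e-04, -5.63394535e+01,  1.22574572e+00, -1.93450785e+01,
        1.08476565e-02,  1.05165059e-02, -1.24647420e-05]), 'eef_pos': array([283.42319006, 584.18819616, 202.46599689]), 'tool_rot': array([-3.13966837e+00,  3.00838511e-05,  2.68985823e+00]), 'force': array([-0.0081513 ,  0.02052437,  0.07163917]), 'torque': array([ 0.04831778,  0.00122299, -0.00372025]), 'gripper_force': 0.0, 'width': 85.52126650503438}
scene [[420.11934093   0.         260.42968297]
 [  0.         420.11934093 193.47365352]
 [  0.           0.           1.        ]] -0.09922625804997989 [[ 0.19533486  0.98071469  0.00655654]
 [ 0.83022093 -0.16179383 -0.53343787]
 [-0.52208955  0.10964239 -0.84581384]] [-218.24895647 -378.34382994 1416.83002896]
top [[425.93019538   0.         262.83655878]
 [  0.         425.93019538 182.99162944]
 [  0.           0.           1.        ]] -0.1257784962766633 [[ 0.02563882 -0.99945623 -0.02073369]
 [-0.98636092 -0.02191874 -0.16313092]
 [ 0.16258776  0.02463339 -0.98638654]] [128.50342261 523.46954143 902.17297925]
```

View pics/top0.png

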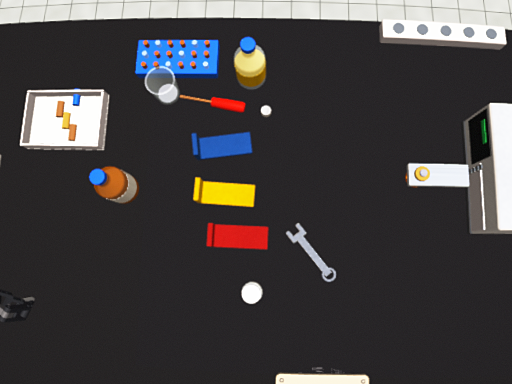

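View pics/scene0.png

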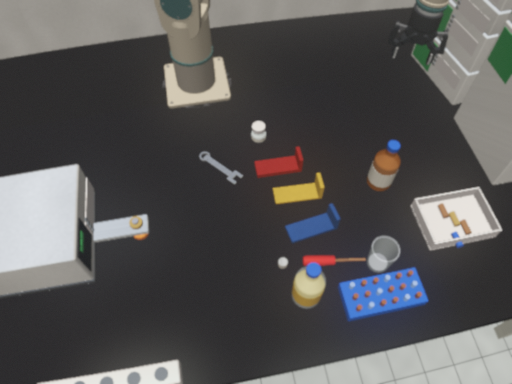

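The top view shows the blue, yellow and red shims at about (222,146), (225,193) and (238,236), with tabs to the left. The nut is near (422,173), on an arm pointing left. The scene view agrees, with the foot near (140,233). The amber bottle at (118,185) in the top view is well clear of the lane.

```bash
cat > h.py <<'E'
from cell import monitor,cams,ctrl
import cv2,numpy as np
def dist(d): return np.array([d["k1"],0,0,0,0.])
def cast(d,px,z):
    u=cv2.undistortPoints(np.float64(px).reshape(-1,1,2),d["K"],dist(d)).reshape(-1,2)
    # forward model: r*(1+k1 r^2)
    R,t=np.array(d["R"]),np.array(d["t"]);c=-R.T@t
    v=np.c_[u,np.ones(len(u))]@R
    return c+v*((z-c[2])/v[:,2])[:,None]
HSV={"yellow":((22,150,80),(35,255,255)),"blue":((105,150,50),(125,255,255)),"red":((0,200,80),(8,255,255))}
TH={"yellow":6,"blue":10,"red":14}
def comp(d,c,roi,lohi=None):
    lo,hi=lohi or HSV[c]; m=cv2.inRange(cv2.cvtColor(d["color"],cv2.COLOR_BGR2HSV),lo,hi)
    k=np.zeros_like(m);x0,y0,x1,y1=roi;k[y0:y1,x0:x1]=m[y0:y1,x0:x1]
    return k
def shim(d,c,roi):
    k=comp(d,c,roi);ys,xs=np.nonzero(k)
    n,l,st,_=cv2.connectedComponentsWithStats(k)
    P=cast(d,np.c_[xs,ys],TH[c])[:,:2]
    return P,st[1:]
E
python3 - <<'E'
from h import *
d=cams.get_image("top");e=cams.get_image("scene")
for c,roi in (("blue",(185,125,262,165)),("yellow",(185,172,265,212)),("red",(200,218,275,255))):
    P,st=shim(d,c,roi)
    print(c,[list(x) for x in st if x[4]>20])
    k=comp(d,c,roi);n,l,s,_=cv2.connectedComponentsWithStats(k);i=1+np.argmax(s[1:,4])
    ys,xs=np.nonzero(l==i);P=cast(d,np.c_[xs,ys],TH[c])[:,:2].astype(np.float32)
    r=cv2.minAreaRect(P);print(r, cv2.boxPoints(r).round(1).tolist())
g=cv2.resize(d["color"][145:200,395:480],None,fx=7,fy=7,interpolation=cv2.INTER_CUBIC)
h=cv2.resize(e["color"][205:260,80:165],None,fx=7,fy=7,interpolation=cv2.INTER_CUBIC)
cv2.imwrite("pics/c1.png",np.vstack([g[:300],h[:300]]) if 0 else np.vstack([g,h])[:770][:, :].copy()[:, :] if 0 else cv2.resize(np.hstack([g,h]),(800,259)))
E
```

```text
blue [[np.int32(191), np.int32(132), np.int32(61), np.int32(28), np.int32(1304)]]
((613.0567016601562, 242.96759033203125), (63.419925689697266, 142.2771759033203), 2.074035882949829) [[578.7999877929688, 312.8999938964844], [583.9000244140625, 170.6999969482422], [647.2999877929688, 173.0], [642.2000122070312, 315.20001220703125]]
yellow [[np.int32(194), np.int32(178), np.int32(6), np.int32(23), np.int32(109)], [np.int32(201), np.int32(182), np.int32(54), np.int32(25), np.int32(1128)]]
((500.13916015625, 222.87855529785156), (121.2072982788086, 50.459983825683594), 87.30120086669922) [[472.1000061035156, 163.5], [522.5, 161.1999969482422], [528.2000122070312, 282.20001220703125], [477.79998779296875, 284.6000061035156]]
red [[np.int32(207), np.int32(223), np.int32(61), np.int32(26), np.int32(1347)]]
((402.6700134277344, 197.09548950195312), (137.0697021484375, 51.45820999145508), 87.84049224853516) [[374.3999938964844, 129.60000610351562], [425.79998779296875, 127.5999984741211], [431.0, 264.6000061035156], [379.5, 266.6000061035156]]
```

View pics/c1.png

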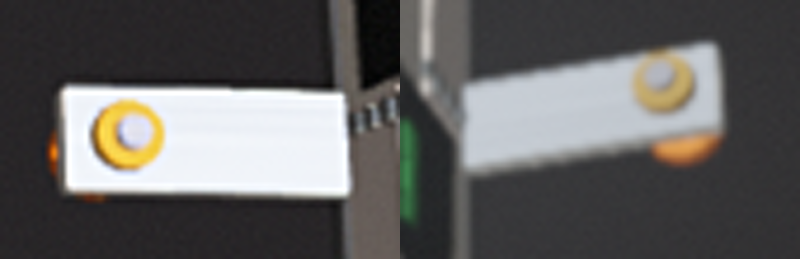

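```bash
cat > m.py <<'E'
from h import *
def plate(d,c,roi):
    k=comp(d,c,roi);ys,xs=np.nonzero(k);P=cast(d,np.c_[xs,ys],TH[c])[:,:2].astype(np.float32)
    a=np.array([0,-1.])
    for _ in range(6):
        b=np.array([-a[1],a[0]]);s=P@a;f=np.sort(s)[-15:].mean()
        Q=P[(s>f-85)&(s<f-4)];S=Q@a
        # mid-line from per-bin extremes across width
        bins=np.arange(f-82,f-6,5);mid=[]
        for x in bins:
            q=(Q[(S>=x)&(S<x+5)])@b
            mid.append((q.max()+q.min())/2)
        p=np.polyfit(bins+2.5,mid,1);a=a+b*p[0];a/=np.linalg.norm(a)
    b=np.array([-a[1],a[0]]);s=P@a;f=np.percentile(s[s>f-60],100)
    w=(Q@b);
    o=a*(f-65+0)+b*((w.max()+w.min())/2)
    return o,np.arctan2(a[1],a[0]),w.max()-w.min()
E
python3 - <<'E'
from m import *
d=cams.get_image("top");e=cams.get_image("scene")
for c,roi in (("blue",(185,125,262,165)),("yellow",(185,172,265,212)),("red",(200,218,275,255))):
    o,y,w=plate(d,c,roi);a=np.array([np.cos(y),np.sin(y)])
    print(c,"origin",o.round(1),"yaw",round(y,3),"w",round(w,1),"tab",(o-60*a).round(1))
for n,im,roi,nut in (("top",d,(400,155,467,195),(410,160,440,185)),("scene",e,(96,205,155,250),(120,210,150,240))):
    k=comp(im,"",roi,((0,0,110),(180,60,255)));n_,l,s,_=cv2.connectedComponentsWithStats(k);i=1+np.argmax(s[1:,4])
    l=cv2.morphologyEx((l==i).astype(np.uint8),cv2.MORPH_CLOSE,np.ones((3,3)))
    ys,xs=np.nonzero(l);P=cast(im,np.c_[xs,ys],60)[:,:2].astype(np.float32);r=cv2.minAreaRect(P)
    print(n,"arm",r,cv2.boxPoints(r).round(1).tolist())
    k=comp(im,"",nut,((12,90,90),(35,255,255)));n_,l,s,ce=cv2.connectedComponentsWithStats(k)
    for i in range(1,n_):
        if s[i,4]>15:
            ct=cv2.convexHull(np.argwhere(l==i)[:,::-1].astype(np.int32));(u,v),rr=cv2.minEnclosingCircle(ct)
            print(" nut",s[i],cast(im,[(u,v)],70).round(1),cast(im,[(u,v)],8).round(1))
    am=comp(im,"",(90,80,140,205) if n=="top" else (360,140,405,195),((3,120,60),(14,255,255)));
    ys,xs=np.nonzero(am);print(" bottle",len(xs),cast(im,[(xs.mean(),ys.mean())],100).round(0))
E
```

```text
blue origin [613.4 236.7] yaw -1.426 w 52.9 tab [604.7 296.1]
yellow origin [500.4 227.4] yaw -1.62 w 50.5 tab [503.3 287.3]
red origin [402.4 193.7] yaw -1.595 w 50.6 tab [403.8 253.7]
top arm ((545.7847900390625, -247.1036834716797), (135.48196411132812, 51.63947296142578), 89.68258666992188) [[519.5999755859375, -314.70001220703125], [571.2000122070312, -315.0], [572.0, -179.5], [520.2999877929688, -179.1999969482422]]
 nut [415 166  15  15 125] [[ 546.  -207.6   70. ]] [[ 558.2 -229.8    8. ]]
 bottle 793 [[502. 457. 100.]]
scene arm ((549.5629272460938, -245.0198516845703), (133.2506866455078, 58.554115295410156), 89.85009765625) [[520.0999755859375, -311.6000061035156], [578.7000122070312, -311.70001220703125], [579.0, -178.5], [520.5, -178.3000030517578]]
 nut [130 218  12  10  52] [[ 548.2 -207.9   70. ]] [[ 511.6 -221.6    8. ]]
 nut [134 234  13   5  48] [[ 587.2 -198.6   70. ]] [[ 553.2 -211.7    8. ]]
 bottle 559 [[516. 459. 100.]]
```

The arm and nut put the foot at about (546, -207.5), with module yaw about -1.575. The orange foot shows under the left end of the arm. I'll try the blue mid shim first.

Emit:
{"api": "drive_tool", "payload": {"motion": [{"fingers": 1, "linear": [-0.028, 0, 0], "twist": -0.119}, {"fingers": 1, "linear": [-0.028, 0, 0], "twist": -0.119}, {"fingers": 1, "linear": [-0.028, 0, 0], "twist": -0.119}, {"fingers": 1, "linear": [-0.028, 0, 0], "twist": -0.119}, {"fingers": 1, "linear": [-0.028, 0, 0], "twist": -0.119}]}}

```text
clock: 0.72
eef_pos: [420.2, 554.3, 203.6]
tool_rot: [-3.141, 0.0, -2.993]
force: [1.0, 0.5, -0.6]
width: 85.6
gripper_force: 0.0
```

```bash
cat > go.py <<'E'
import sys
from cell import monitor
import numpy as np
from scipy.spatial.transform import Rotation as Ro
s=monitor.read_state();x,y,z,yaw=map(float,sys.argv[1:5])
R=Ro.from_euler("xyz",s["tool_rot"]).as_matrix()
d=R.T@(np.array([x,y,z])-s["eef_pos"])
tw=-((yaw-s["tool_rot"][2]+np.pi)%(2*np.pi)-np.pi)
print("t",round(s["clock"],2),"pos",s["eef_pos"].round(1),"rot",s["tool_rot"].round(3),"F",s["force"].round(1),"w",round(s["width"],1),"q",s["qpos"].round(2))
print("tool delta mm",d.round(1),"twist",round(tw,3))
E
python3 go.py 604.7 296.1 200 3.286
```

```text
t 0.72 pos [420.2 554.3 203.6] rot [-3.141  0.    -2.993] F [ 1.   0.5 -0.6] w 85.6 q [-0.9   0.7  -0.12  1.37  0.09  1.08  0.69]
tool delta mm [-144.3 -282.6    3.8] twist 0.004
```

Emit:
{"api": "drive_tool", "payload": {"motion": [{"fingers": 1, "linear": [-0.034, -0.01, 0], "twist": 0}, {"fingers": 1, "linear": [-0.034, -0.01, 0], "twist": 0}, {"fingers": 1, "linear": [-0.034, -0.02, 0], "twist": 0}, {"fingers": 1, "linear": [-0.03, -0.028, 0], "twist": 0}, {"fingers": 1, "linear": [-0.012, -0.036, 0], "twist": 0}]}}

```text
clock: 1.13
eef_pos: [579.6, 473.0, 202.0]
tool_rot: [3.141, 0.002, -2.999]
force: [0.4, -0.2, -1.1]
width: 85.3
gripper_force: 0.0
```

Emit:
{"api": "drive_tool", "payload": {"motion": [{"fingers": 1, "linear": [0, -0.036, 0], "twist": 0}, {"fingers": 1, "linear": [0, -0.036, 0.015], "twist": 0}, {"fingers": 1, "linear": [0, -0.036, 0.025], "twist": 0}, {"fingers": 1, "linear": [0, -0.036, 0.03], "twist": 0}, {"fingers": 1, "linear": [0, -0.034, 0.02], "twist": 0}]}}

```text
clock: 1.55
eef_pos: [599.9, 300.9, 116.4]
tool_rot: [-3.141, -0.001, -2.998]
force: [0.6, -0.1, -0.1]
width: 85.4
gripper_force: 0.0
```

```bash
python3 go.py 604.7 296.1 22 3.286; python3 - <<'E'
from m import *
d=cams.get_image("scene")
cv2.imwrite("pics/s2.png",cv2.resize(d["color"][150:280,230:390],None,fx=4,fy=4))
E
```

```text
t 1.55 pos [599.9 300.9 116.4] rot [-3.141e+00 -1.000e-03 -2.998e+00] F [ 0.6 -0.1 -0.1] w 85.4 q [-0.43  0.75 -0.13  1.53  0.12  0.87  1.11]
tool delta mm [-4.2 -5.4 94.4] twist -0.001
```

View pics/s2.png

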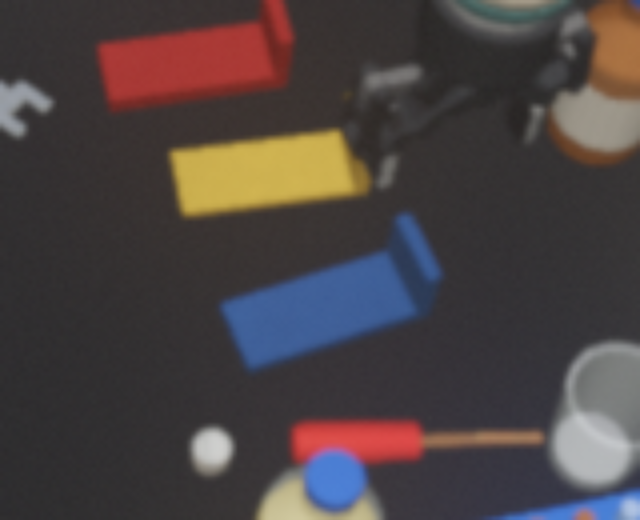

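```bash
python3 - <<'E'
from h import *
d=cams.get_image("scene")
f=lambda p:[(230+x/4,150+y/4) for x,y in p]
P=cast(d,f([(222,303),(388,252),(252,368),(420,317)]),10)[:,:2];print(P.round(1),[np.arctan2(*(P[i]-P[i+1])[::-1]).round(3) for i in(0,2)])
print(((P[0]+P[2])/2).round(1))
print(cast(d,f([(404,214),(439,272)]),55).round(1))
E
```

```text
[[598.7 171.1]
 [582.5 290.5]
 [649.  179.5]
 [634.4 297.7]] [np.float64(-1.436), np.float64(-1.449)]
[623.8 175.3]
[[580.3 295.5  55. ]
 [626.6 305.5  55. ]]
```

The scene crop shows the blue shim's tab upright at about (418,250) and the open fingers hanging above it, clear of everything. The second view agrees to about 3 mm, with the tab at (605, 298). I'll descend and grip.

Emit:
{"api": "drive_tool", "payload": {"motion": [{"fingers": 1, "linear": [-0.0047, -0.003, 0.0], "twist": 0.009}, {"fingers": 1, "linear": [0, 0, 0.03], "twist": 0}, {"fingers": 1, "linear": [0, 0, 0.03], "twist": 0}, {"fingers": 1, "linear": [0, 0, 0.03], "twist": 0}, {"fingers": 1, "linear": [0, 0, 0.003], "twist": 0}]}}

```text
clock: 2.07
eef_pos: [602.2, 300.3, 20.2]
tool_rot: [-3.14, -0.008, -3.006]
force: [-0.5, -0.5, 0.5]
width: 85.4
gripper_force: 0.0
```

Emit:
{"api": "drive_tool", "payload": {"motion": [{"fingers": 0, "linear": [0, 0, 0], "twist": 0}, {"fingers": 0, "linear": [0, 0, 0], "twist": 0}, {"fingers": 0, "linear": [0, 0, 0], "twist": 0}, {"fingers": 0, "linear": [0, 0, 0], "twist": 0}, {"fingers": 0, "linear": [0, 0, 0], "twist": 0}]}}

```text
clock: 2.48
eef_pos: [606.8, 301.1, 26.8]
tool_rot: [3.141, 0.003, -3.007]
force: [0.3, -0.2, 0.1]
width: 25.8
gripper_force: 0.0
```

Emit:
{"api": "drive_tool", "payload": {"motion": [{"fingers": 0, "linear": [0, 0, 0], "twist": 0}, {"fingers": 0, "linear": [0, 0, 0], "twist": 0}, {"fingers": 0, "linear": [0, 0, 0], "twist": 0}, {"fingers": 0, "linear": [0, 0, 0], "twist": 0}, {"fingers": 0, "linear": [0, 0, 0], "twist": 0}]}}

```text
clock: 2.9
eef_pos: [606.7, 299.3, 26.2]
tool_rot: [-3.141, 0.001, -3.008]
force: [-0.9, -3.0, 6.3]
width: 5.5
gripper_force: 58.9
```

```bash
python3 go.py 546 18 60 3.137
```

```text
t 2.9 pos [606.7 299.3  26.2] rot [-3.141e+00  1.000e-03 -3.008e+00] F [-0.9 -3.   6.3] w 5.5 q [-0.44  0.87 -0.11  1.56  0.13  0.71  1.09]
tool delta mm [  97.5 -270.8  -33.6] twist 0.138
```

Emit:
{"api": "drive_tool", "payload": {"motion": [{"fingers": 0, "linear": [0, 0, -0.008], "twist": 0}, {"fingers": 0, "linear": [0, 0, -0.012], "twist": 0}, {"fingers": 0, "linear": [0.002, -0.015, 0], "twist": 0}, {"fingers": 0, "linear": [0.004, -0.03, 0], "twist": 0}, {"fingers": 0, "linear": [0.004, -0.03, 0], "twist": 0}]}}

```text
clock: 3.32
eef_pos: [605.9, 225.0, 46.0]
tool_rot: [3.141, 0.002, -3.004]
force: [-0.3, -1.0, 0.1]
width: 0.1
gripper_force: 0.0
```

Emit:
{"api": "drive_tool", "payload": {"motion": [{"fingers": 0, "linear": [0.004, -0.03, 0], "twist": 0}, {"fingers": 0, "linear": [0.004, -0.03, 0], "twist": 0}, {"fingers": 0, "linear": [0.004, -0.03, 0], "twist": 0}, {"fingers": 0, "linear": [0.004, -0.025, 0], "twist": 0.02}, {"fingers": 0, "linear": [0.004, -0.015, 0], "twist": 0.03}]}}

```text
clock: 3.73
eef_pos: [603.5, 87.7, 45.6]
tool_rot: [-3.139, 0.001, -3.064]
force: [-0.3, -0.4, 0.0]
width: 0.1
gripper_force: 0.0
```

```bash
python3 go.py 546 18 46 3.137; python3 - <<'E'
from m import *
for n in("scene","top"):
    d=cams.get_image(n);cv2.imwrite(f"pics/{n}3.png",d["color"])
E
```

```text
t 3.73 pos [603.5  87.7  45.6] rot [-3.139e+00  1.000e-03 -3.064e+00] F [-0.3 -0.4  0. ] w 0.1 q [-0.11  0.77 -0.13  1.76  0.16  0.62  1.32]
tool delta mm [ 62.8 -65.   -0.3] twist 0.083
```

View pics/scene3.png

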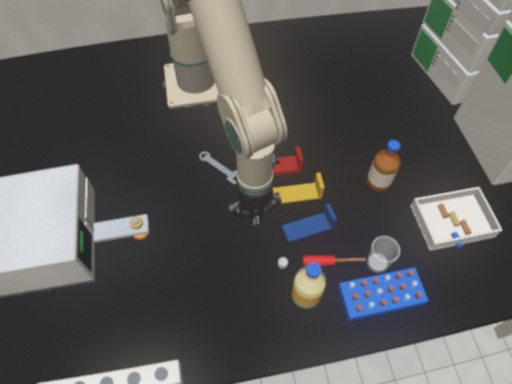

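The scene picture shows the grip slipped: the fingers are empty at about (255,210), and the blue shim is still flat at about (308,226), roughly 12 mm from where it was. The grip was too high on the tab, so I'll re-grip deeper and slide rather than lift.

Emit:
{"api": "drive_tool", "payload": {"motion": [{"fingers": 1, "linear": [0, 0, -0.035], "twist": 0}, {"fingers": 1, "linear": [0, 0.01, -0.035], "twist": -0.02}, {"fingers": 1, "linear": [0, 0.036, -0.0], "twist": -0.035}, {"fingers": 1, "linear": [0, 0.036, 0], "twist": 0}, {"fingers": 1, "linear": [0, 0.036, 0], "twist": 0}]}}

```text
clock: 4.25
eef_pos: [588.5, 213.9, 116.4]
tool_rot: [3.139, 0.003, -3.001]
force: [0.0, 0.0, -0.7]
width: 60.5
gripper_force: 0.0
```

```bash
python3 - <<'E'
from m import *
d=cams.get_image("scene")
k=comp(d,"blue",(270,195,345,250));n,l,s,_=cv2.connectedComponentsWithStats(k);i=1+np.argmax(s[1:,4])
print(s[i])
c=max(cv2.findContours((l==i).astype(np.uint8),cv2.RETR_EXTERNAL,cv2.CHAIN_APPROX_NONE)[0],key=cv2.contourArea)
ap=cv2.approxPolyDP(c,2,True)[:,0];print(ap.tolist())
print(cast(d,ap,10)[:,:2].round(1).tolist());print(cast(d,ap,55)[:,:2].round(1).tolist())
cv2.imwrite("pics/s4.png",cv2.resize(d["color"][180:260,255:355],None,fx=6,fy=6,interpolation=cv2.INTER_CUBIC))
t=cams.get_image("top")
try: print(plate(t,"blue",(185,125,262,165)))
except Exception as e: print(e)
E
python3 go.py 605 298 20 3.277
```

```text
[283 221  29  19 200]
[[311, 228], [301, 221], [301, 230], [299, 225], [299, 229], [296, 229], [295, 223], [291, 228], [291, 224], [283, 227], [289, 239], [295, 238], [295, 234], [302, 235], [302, 229], [307, 233], [303, 227], [310, 230]]
[[618.4, 236.0], [592.8, 215.1], [619.0, 208.5], [603.5, 206.9], [615.1, 204.0], [613.6, 196.2], [595.5, 197.9], [608.1, 183.9], [596.4, 186.7], [601.1, 163.8], [638.5, 171.3], [638.7, 187.3], [627.4, 190.1], [633.8, 207.5], [616.6, 211.8], [630.7, 221.8], [611.4, 215.9], [623.6, 231.9]]
[[640.2, 225.1], [615.7, 205.2], [640.7, 198.9], [625.9, 197.4], [637.0, 194.6], [635.5, 187.1], [618.4, 188.7], [630.3, 175.4], [619.2, 178.1], [623.6, 156.2], [659.4, 163.4], [659.6, 178.7], [648.8, 181.3], [654.9, 197.9], [638.5, 202.0], [651.9, 211.6], [633.5, 205.9], [645.2, 221.2]]
OpenCV(4.12.0) /io/opencv/modules/calib3d/src/undistort.dispatch.cpp:347: error: (-215:Assertion failed) CV_IS_MAT(_src) && CV_IS_MAT(_dst) && (_src->rows == 1 || _src->cols == 1) && (_dst->rows == 1 || _dst->cols == 1) && _src->cols + _src->rows - 1 == _dst->rows + _dst->cols - 1 && (CV_MAT_TYPE(_src->type) == CV_32FC2 || CV_MAT_TYPE(_src->type) == CV_64FC2) && (CV_MAT_TYPE(_dst->type) == CV_32FC2 || CV_MAT_TYPE(_dst->type) == CV_64FC2) in function 'cvUndistortPointsInternal'

t 4.35 pos [585.6 223.  115.9] rot [ 3.133e+00  1.000e-03 -2.989e+00] F [-0.3  1.1  0.2] w 74.6 q [-0.31  0.7  -0.16  1.67  0.14  0.78  1.2 ]
tool delta mm [-30.4  70.4  96.6] twist 0.017
```

View pics/s4.png

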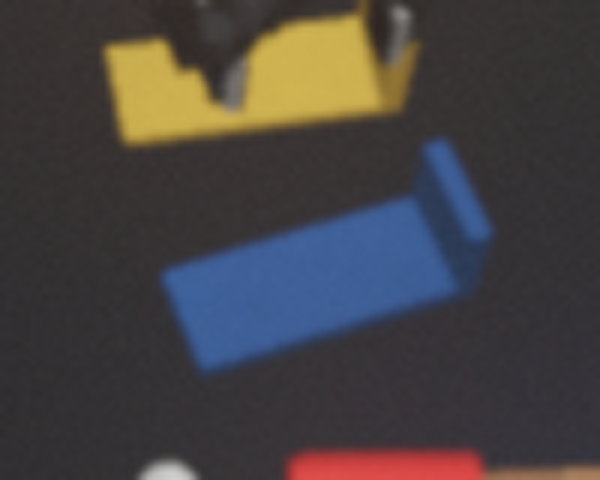

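```bash
python3 - <<'E'
from h import *
d=cams.get_image("scene")
f=lambda p:[(255+x/6-.4,180+y/6-.4) for x,y in p]
P=cast(d,f([(162,272),(412,196),(205,372),(460,292)]),10)[:,:2];print(P.round(1),[np.arctan2(*(P[i]-P[i+1])[::-1]).round(3) for i in(0,2)])
fr=(P[0]+P[2])/2;y=np.mean([np.arctan2(*(P[i]-P[i+1])[::-1]) for i in(0,2)]);a=np.array([np.cos(y),np.sin(y)])
print(fr,"tab",fr-125*a,"rear tab face",((P[1]+P[3])/2))
print("tab top",cast(d,f([(437,142),(485,235)]),55).round(1))
E
python3 go.py 605 283 60 3.277
```

```text
[[594.3 161.5]
 [578.4 281.1]
 [645.7 168.9]
 [629.7 288.8]] [np.float64(-1.438), np.float64(-1.438)]
[620.01380209 165.21251869] tab [603.45746335 289.11121783] rear tab face [604.01077419 284.97044911]
tab top [[577.8 286.4  55. ]
 [626.6 293.8  55. ]]
t 4.4 pos [586.5 218.1 115.5] rot [ 3.137e+00  1.000e-03 -2.993e+00] F [ 0.7 -0.4  0.2] w 81.2 q [-0.3   0.7  -0.16  1.67  0.14  0.78  1.2 ]
tool delta mm [-27.8  61.2  55.8] twist 0.014
```

The crop shows the blue shim flat, its front corners at (162,272) and (205,372) and its tab at about (460,190). That puts the tab at (603, 289.5).

Emit:
{"api": "drive_tool", "payload": {"motion": [{"fingers": 1, "linear": [-0.009, 0.023, 0], "twist": 0}, {"fingers": 1, "linear": [-0.009, 0.023, 0], "twist": 0}, {"fingers": 1, "linear": [-0.009, 0.022, 0.005], "twist": 0.01}, {"fingers": 1, "linear": [0, 0, 0.02], "twist": 0}, {"fingers": 1, "linear": [0, 0, 0.025], "twist": 0}]}}

```text
clock: 4.82
eef_pos: [607.1, 285.4, 66.4]
tool_rot: [3.138, 0.005, -3.009]
force: [-0.6, -1.1, -0.2]
width: 85.3
gripper_force: 0.0
```

```bash
python3 go.py 603.2 289.5 17 3.274
```

```text
t 4.82 pos [607.1 285.4  66.4] rot [ 3.138  0.005 -3.009] F [-0.6 -1.1 -0.2] w 85.3 q [-0.4   0.81 -0.14  1.57  0.14  0.76  1.11]
tool delta mm [ 3.5  4.4 49.4] twist 0.0
```

Emit:
{"api": "drive_tool", "payload": {"motion": [{"fingers": 1, "linear": [0.003, 0.004, 0.02], "twist": 0}, {"fingers": 1, "linear": [0, 0, 0.015], "twist": 0}, {"fingers": 1, "linear": [0, 0, 0.01], "twist": 0}, {"fingers": 1, "linear": [0, 0, 0.003], "twist": 0}, {"fingers": 1, "linear": [0, 0, 0], "twist": 0}]}}

```text
clock: 5.23
eef_pos: [602.1, 284.7, 16.4]
tool_rot: [-3.141, -0.001, -3.012]
force: [-0.0, -0.3, 0.8]
width: 85.6
gripper_force: 0.0
```

Emit:
{"api": "drive_tool", "payload": {"motion": [{"fingers": 0, "linear": [0, 0, 0], "twist": 0}, {"fingers": 0, "linear": [0, 0, 0], "twist": 0}, {"fingers": 0, "linear": [0, 0, 0], "twist": 0}, {"fingers": 0, "linear": [0, 0, 0], "twist": 0}, {"fingers": 0, "linear": [0, 0, 0], "twist": 0}]}}

```text
clock: 5.65
eef_pos: [602.7, 285.1, 17.6]
tool_rot: [3.141, 0.001, -3.012]
force: [-0.3, 0.6, -0.3]
width: 25.6
gripper_force: 0.0
```

Emit:
{"api": "drive_tool", "payload": {"motion": [{"fingers": 0, "linear": [0, 0, 0], "twist": 0}, {"fingers": 0, "linear": [0, 0, 0], "twist": 0}, {"fingers": 0, "linear": [0, 0, 0], "twist": 0}]}}

```text
clock: 5.9
eef_pos: [602.7, 285.9, 17.7]
tool_rot: [3.14, 0.001, -3.012]
force: [-0.3, 0.5, 4.5]
width: 8.1
gripper_force: 60.9
```

Emit:
{"api": "drive_tool", "payload": {"motion": [{"fingers": 0, "linear": [0, 0, 0], "twist": 0}, {"fingers": 0, "linear": [0, 0, 0], "twist": 0}, {"fingers": 0, "linear": [0, 0, 0], "twist": 0}]}}

```text
clock: 6.15
eef_pos: [602.7, 285.9, 17.7]
tool_rot: [3.14, 0.001, -3.012]
force: [-1.6, 1.6, 5.4]
width: 7.9
gripper_force: 61.0
```

Emit:
{"api": "drive_tool", "payload": {"motion": [{"fingers": 0, "linear": [0, -0.008, 0], "twist": 0}, {"fingers": 0, "linear": [0.001, -0.015, 0], "twist": 0}, {"fingers": 0, "linear": [0.003, -0.022, 0], "twist": 0}, {"fingers": 0, "linear": [0.003, -0.022, 0], "twist": 0}, {"fingers": 0, "linear": [0.003, -0.022, 0], "twist": 0}]}}

```text
clock: 6.57
eef_pos: [604.6, 197.0, 17.7]
tool_rot: [3.139, 0.003, -3.011]
force: [0.8, 4.3, 3.2]
width: 7.8
gripper_force: 60.9
```

Emit:
{"api": "drive_tool", "payload": {"motion": [{"fingers": 0, "linear": [0.005, -0.022, 0], "twist": 0.02}, {"fingers": 0, "linear": [0.007, -0.022, 0], "twist": 0.03}, {"fingers": 0, "linear": [0.01, -0.022, 0], "twist": 0.03}, {"fingers": 0, "linear": [0.01, -0.02, 0], "twist": 0.03}, {"fingers": 0, "linear": [0.01, -0.02, 0], "twist": 0.025}]}}

```text
clock: 6.98
eef_pos: [572.0, 86.9, 17.7]
tool_rot: [3.14, 0.004, 3.135]
force: [2.1, 2.7, 3.0]
width: 7.8
gripper_force: 60.8
```

```bash
python3 go.py 546 -30 17.7 3.137
```

```text
t 6.98 pos [572.   86.9  17.7] rot [3.14  0.004 3.135] F [2.1 2.7 3. ] w 7.8 q [-0.13  0.79 -0.11  1.86  0.16  0.5   1.22]
tool delta mm [  25.2 -117.1   -0.4] twist -0.002
```

Emit:
{"api": "drive_tool", "payload": {"motion": [{"fingers": 0, "linear": [0.008, -0.02, 0], "twist": 0}, {"fingers": 0, "linear": [0.008, -0.02, 0], "twist": 0}, {"fingers": 0, "linear": [0.007, -0.02, 0], "twist": 0}, {"fingers": 0, "linear": [0.003, -0.018, 0], "twist": 0}, {"fingers": 0, "linear": [0, -0.012, 0], "twist": 0}]}}

```text
clock: 7.4
eef_pos: [543.7, -3.3, 17.6]
tool_rot: [3.14, 0.001, 3.135]
force: [0.4, 5.7, 7.2]
width: 8.0
gripper_force: 61.2
```

```bash
python3 go.py 546 -30 17.7 3.137; python3 - <<'E'
from m import *
for n,r in(("top",(290,140,440,220)),("scene",(120,170,280,270))):
    d=cams.get_image(n);x0,y0,x1,y1=r
    a=cv2.resize(d["color"][y0:y1,x0:x1],None,fx=5,fy=5,interpolation=cv2.INTER_CUBIC) if n=="scene" else d["color"]
    k=comp(d,"blue",r,((100,90,40),(125,255,255)));ys,xs=np.nonzero(k)
    if n=="top":
        P=cast(d,np.c_[xs,ys],10)[:,:2]; Q=P[P[:,1]<P[:,1].min()+70]
        print(len(P),"ymin",P[:,1].min())
        for y in range(int(Q[:,1].min()),int(Q[:,1].max()),8):
            q=Q[abs(Q[:,1]-y-4)<4,0];
            if len(q):print(y+4,q.min().round(1),q.max().round(1),((q.min()+q.max())/2).round(1))
    else: cv2.imwrite("pics/s5.png",a)
E
```

```text
t 7.4 pos [543.7  -3.3  17.6] rot [3.140e+00 1.000e-03 3.135e+00] F [0.4 5.7 7.2] w 8.0 q [ 0.04  0.76 -0.12  1.95  0.2   0.44  1.33]
tool delta mm [ -2.4 -26.7  -0.1] twist -0.002
705 ymin -129.13398807313536
-125 517.7 538.8 528.3
-117 517.6 543.3 530.4
-109 517.4 550.2 533.8
-101 517.2 557.1 537.2
-93 517.0 559.4 538.2
-85 516.9 554.5 535.7
-77 516.8 552.0 534.4
-69 518.8 551.7 535.3
-61 518.7 549.2 534.0
```

View pics/s5.png

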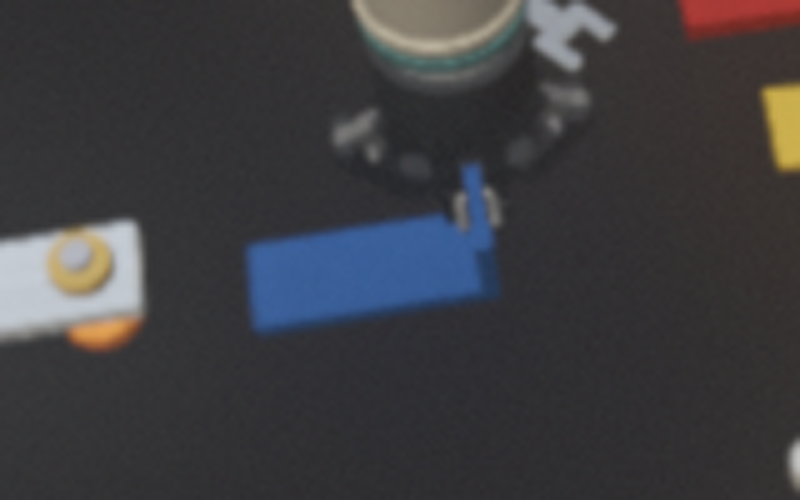

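The crop shows the blue shim lying flat and gripped by its tab, with its front corners at (247,245) and (257,332), lined up with the arm. I'll check its side offset.

```bash
python3 - <<'E'
from h import *
d=cams.get_image("scene")
f=lambda p:[(120+x/5-.4,170+y/5-.4) for x,y in p]
P=cast(d,f([(247,245),(440,214),(257,332),(475,298)]),10)[:,:2];print(P.round(1),[np.arctan2(*(P[i]-P[i+1])[::-1]).round(3) for i in(0,2)])
print("arm end corners",cast(d,f([(136,221),(146,308)]),60).round(1), "low",cast(d,f([(146,318)]),44).round(1))
E
```

```text
[[ 517.9 -131.3]
 [ 518.6  -26.6]
 [ 571.1 -130.5]
 [ 572.9  -15.1]] [np.float64(-1.578), np.float64(-1.586)]
arm end corners [[ 522.2 -180.2   60. ]
 [ 573.7 -178.1   60. ]] low [[ 570.6 -181.4   44. ]]
```

Emit:
{"api": "drive_tool", "payload": {"motion": [{"fingers": 0, "linear": [-0.002, -0.01, 0], "twist": 0}, {"fingers": 0, "linear": [-0.0015, -0.012, 0], "twist": 0}, {"fingers": 0, "linear": [0, -0.012, 0], "twist": 0}, {"fingers": 0, "linear": [0, -0.01, 0], "twist": 0}, {"fingers": 0, "linear": [0, -0.006, 0], "twist": 0}]}}

```text
clock: 7.97
eef_pos: [547.9, -52.1, 17.6]
tool_rot: [3.14, 0.002, 3.136]
force: [-0.5, 6.8, 8.2]
width: 7.9
gripper_force: 61.3
```

Emit:
{"api": "drive_tool", "payload": {"motion": [{"fingers": 0, "linear": [0, -0.0015, 0], "twist": 0}, {"fingers": 0, "linear": [0, -0.0015, 0], "twist": 0}, {"fingers": 0, "linear": [0, -0.0015, 0], "twist": 0}, {"fingers": 0, "linear": [0, -0.001, 0], "twist": 0}]}}

```text
clock: 8.3
eef_pos: [547.8, -56.1, 17.6]
tool_rot: [3.139, 0.002, 3.137]
force: [-0.4, 6.5, 7.8]
width: 7.9
gripper_force: 61.3
```

Emit:
{"api": "drive_tool", "payload": {"motion": [{"fingers": 0, "linear": [0, 0, -0.0006], "twist": 0}, {"fingers": 0, "linear": [0, -0.0015, 0], "twist": 0}, {"fingers": 0, "linear": [0, -0.0015, 0], "twist": 0}, {"fingers": 0, "linear": [0, -0.001, 0], "twist": 0}]}}

```text
clock: 8.63
eef_pos: [547.0, -62.0, 17.6]
tool_rot: [3.141, 0.0, 3.136]
force: [0.2, 4.8, 5.3]
width: 7.7
gripper_force: 61.0
```

Emit:
{"api": "drive_tool", "payload": {"motion": [{"fingers": 0, "linear": [0, -0.0015, 0], "twist": 0}, {"fingers": 0, "linear": [0, -0.0015, 0], "twist": 0}, {"fingers": 0, "linear": [0, -0.001, 0], "twist": 0}, {"fingers": 0, "linear": [0, 0, 0], "twist": 0}]}}

```text
clock: 8.97
eef_pos: [547.0, -66.6, 17.6]
tool_rot: [3.142, 0.0, 3.136]
force: [-1.0, 3.8, 4.8]
width: 7.8
gripper_force: 61.0
```

Emit:
{"api": "drive_tool", "payload": {"motion": [{"fingers": 0, "linear": [0, -0.0015, 0], "twist": 0}, {"fingers": 0, "linear": [0, -0.0015, 0], "twist": 0}, {"fingers": 0, "linear": [0, -0.001, 0], "twist": 0}, {"fingers": 0, "linear": [0, 0, 0], "twist": 0}]}}

```text
clock: 9.3
eef_pos: [547.0, -70.6, 17.7]
tool_rot: [3.141, 0.0, 3.136]
force: [-0.1, 3.9, 4.8]
width: 7.8
gripper_force: 61.0
```

Emit:
{"api": "drive_tool", "payload": {"motion": [{"fingers": 0, "linear": [0, -0.0015, 0], "twist": 0}, {"fingers": 0, "linear": [0, -0.0015, 0], "twist": 0}, {"fingers": 0, "linear": [0, -0.0015, 0], "twist": 0}, {"fingers": 0, "linear": [0, -0.001, 0], "twist": 0}]}}

```text
clock: 9.63
eef_pos: [547.0, -75.7, 17.7]
tool_rot: [3.141, 0.0, 3.136]
force: [-0.1, 5.6, 4.5]
width: 8.2
gripper_force: 61.0
```

Emit:
{"api": "drive_tool", "payload": {"motion": [{"fingers": 0, "linear": [0, -0.002, 0], "twist": 0}, {"fingers": 0, "linear": [0, -0.002, 0], "twist": 0}, {"fingers": 0, "linear": [0, -0.002, 0], "twist": 0}, {"fingers": 0, "linear": [0, -0.001, 0], "twist": 0}]}}

```text
clock: 9.97
eef_pos: [547.0, -80.8, 17.7]
tool_rot: [3.139, 0.0, 3.137]
force: [-0.3, 9.5, 5.1]
width: 8.2
gripper_force: 61.1
```

Emit:
{"api": "drive_tool", "payload": {"motion": [{"fingers": 0, "linear": [0, -0.002, 0], "twist": 0}, {"fingers": 0, "linear": [0, -0.003, 0], "twist": 0}, {"fingers": 0, "linear": [0, -0.003, 0], "twist": 0}, {"fingers": 0, "linear": [0, -0.002, 0], "twist": 0}]}}

```text
clock: 10.3
eef_pos: [547.0, -89.3, 17.7]
tool_rot: [3.138, 0.0, 3.138]
force: [-1.0, 12.6, 6.0]
width: 7.9
gripper_force: 61.1
```

Emit:
{"api": "drive_tool", "payload": {"motion": [{"fingers": 0, "linear": [0, -0.002, 0], "twist": 0}, {"fingers": 0, "linear": [0, -0.003, 0], "twist": 0}, {"fingers": 0, "linear": [0, -0.003, 0], "twist": 0}, {"fingers": 0, "linear": [0, -0.002, 0], "twist": 0}]}}

```text
clock: 10.63
eef_pos: [547.0, -99.2, 17.6]
tool_rot: [3.137, 0.0, 3.138]
force: [-0.7, 12.6, 5.8]
width: 7.9
gripper_force: 61.1
```

Emit:
{"api": "drive_tool", "payload": {"motion": [{"fingers": 0, "linear": [0, -0.003, 0], "twist": 0}, {"fingers": 0, "linear": [0, -0.004, 0], "twist": 0}, {"fingers": 0, "linear": [0, -0.004, 0], "twist": 0}, {"fingers": 0, "linear": [0, -0.002, 0], "twist": 0}]}}

```text
clock: 10.97
eef_pos: [547.0, -112.4, 17.7]
tool_rot: [3.138, 0.0, 3.138]
force: [-0.1, 11.5, 6.1]
width: 7.9
gripper_force: 61.2
```

```bash
python3 go.py 547 -116 17.7 3.137
```

```text
t 10.97 pos [ 547.  -112.4   17.7] rot [3.138 0.    3.138] F [-0.1 11.5  6.1] w 7.9 q [ 0.26  0.77 -0.16  1.91  0.24  0.48  1.5 ]
tool delta mm [-0.1 -3.6 -0.1] twist 0.001
```

It went in with a steady drag of about 8 N above the sliding baseline, so blue fits. I'll push in the last few mm, release and lift.

Emit:
{"api": "drive_tool", "payload": {"motion": [{"fingers": 0, "linear": [0, -0.002, 0], "twist": 0}, {"fingers": 0, "linear": [0, -0.002, 0], "twist": 0}, {"fingers": 0, "linear": [0, 0, 0], "twist": 0}, {"fingers": 0.45, "linear": [0, 0, 0], "twist": 0}, {"fingers": 0.45, "linear": [0, 0, 0], "twist": 0}]}}

```text
clock: 11.38
eef_pos: [545.5, -121.5, 17.1]
tool_rot: [-3.14, -0.002, 3.135]
force: [-0.4, 0.1, 0.5]
width: 31.3
gripper_force: 0.0
```

Emit:
{"api": "drive_tool", "payload": {"motion": [{"fingers": 0.45, "linear": [0, 0, 0], "twist": 0}, {"fingers": 0.45, "linear": [0, 0, 0], "twist": 0}, {"fingers": 0.45, "linear": [0, 0, 0], "twist": 0}, {"fingers": 0.45, "linear": [0, 0, 0], "twist": 0}]}}

```text
clock: 11.72
eef_pos: [546.3, -120.6, 17.4]
tool_rot: [-3.141, -0.0, 3.135]
force: [-0.4, -0.2, 0.8]
width: 38.5
gripper_force: 0.0
```

Emit:
{"api": "drive_tool", "payload": {"motion": [{"fingers": 0.45, "linear": [0, 0, -0.01], "twist": 0}, {"fingers": 0.45, "linear": [0, 0, -0.03], "twist": 0}, {"fingers": 0.45, "linear": [0, 0, -0.035], "twist": 0}, {"fingers": 0.45, "linear": [0, 0, -0.035], "twist": 0}, {"fingers": 0.45, "linear": [0, 0, -0.035], "twist": 0}]}}

```text
clock: 12.13
eef_pos: [546.2, -119.9, 164.8]
tool_rot: [3.142, -0.0, 3.136]
force: [1.1, -0.6, -0.5]
width: 38.3
gripper_force: 0.0
```

Emit:
{"api": "drive_tool", "payload": {"motion": [{"fingers": 0.45, "linear": [0.0, 0.036, -0.01], "twist": 0}, {"fingers": 0.45, "linear": [0, 0.036, -0.01], "twist": 0}, {"fingers": 0.45, "linear": [0, 0.036, 0], "twist": 0}, {"fingers": 0.45, "linear": [0, 0.036, 0], "twist": 0}, {"fingers": 0.45, "linear": [0, 0.036, 0], "twist": 0}]}}

```text
clock: 12.55
eef_pos: [547.6, 61.5, 183.9]
tool_rot: [-3.142, 0.001, 3.135]
force: [0.4, 0.2, -0.3]
width: 38.8
gripper_force: 0.0
```

```bash
python3 - <<'E'
from m import *
d=cams.get_image("scene");t=cams.get_image("top")
a=cv2.resize(d["color"][190:270,90:210],None,fx=5,fy=5,interpolation=cv2.INTER_CUBIC)
b=cv2.resize(t["color"][135:215,350:440],None,fx=5,fy=5,interpolation=cv2.INTER_CUBIC)
cv2.imwrite("pics/c6.png",cv2.resize(np.hstack([a,b]),(800,305)))
k=comp(t,"blue",(350,135,412,215),((100,90,40),(125,255,255)));ys,xs=np.nonzero(k)
P=cast(t,np.c_[xs,ys],10)[:,:2]
for y in range(-180,-105,8):
    q=P[abs(P[:,1]-y)<4,0]
    if len(q):print(y,q.min().round(1),q.max().round(1),((q.min()+q.max())/2).round(1))
E
```

```text
Traceback (most recent call last):
  File "h.py", line 5, in cast
    u=cv2.undistortPoints(np.float64(px).reshape(-1,1,2),d["K"],dist(d)).reshape(-1,2)
      ~~~~~~~~~~~~~~~~~~~^^^^^^^^^^^^^^^^^^^^^^^^^^^^^^^^^^^^^^^^^^^^^^^
cv2.error: OpenCV(4.12.0) /io/opencv/modules/calib3d/src/undistort.dispatch.cpp:347: error: (-215:Assertion failed) CV_IS_MAT(_src) && CV_IS_MAT(_dst) && (_src->rows == 1 || _src->cols == 1) && (_dst->rows == 1 || _dst->cols == 1) && _src->cols + _src->rows - 1 == _dst->rows + _dst->cols - 1 && (CV_MAT_TYPE(_src->type) == CV_32FC2 || CV_MAT_TYPE(_src->type) == CV_64FC2) && (CV_MAT_TYPE(_dst->type) == CV_32FC2 || CV_MAT_TYPE(_dst->type) == CV_64FC2) in function 'cvUndistortPointsInternal'
```

View pics/c6.png

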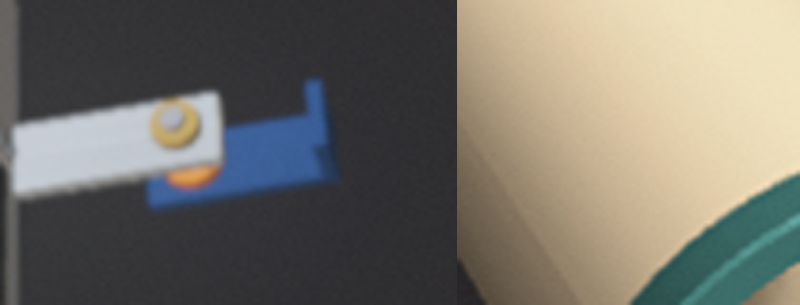

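The scene half shows the blue shim flat under the orange foot, its plain end at about (150,205), past the foot. The arm hides the top view.

```bash
python3 - <<'E'
from h import *
d=cams.get_image("scene")
f=lambda p:[(90+x/3.81-.4,190+y/3.81-.4) for x,y in p]
print("near front corner z0,z10",cast(d,f([(150,207)]),0).round(1),cast(d,f([(150,202)]),10).round(1))
print("tab top corners",cast(d,f([(305,80),(320,80),(329,147)]),55).round(1), "left edge",cast(d,f([(226,130),(300,116)]),10).round(1))
print("right edge bottom",cast(d,f([(337,180)]),0).round(1))
E
```

```text
near front corner z0,z10 [[ 568.3 -243.5    0. ]] [[ 569.7 -241.    10. ]]
tab top corners [[ 520.8 -121.8   55. ]
 [ 522.8 -111.7   55. ]
 [ 575.3 -110.3   55. ]] left edge [[ 523.3 -185.8   10. ]
 [ 522.  -133.4   10. ]]
right edge bottom [[ 571.8 -113.5    0. ]]
```

```bash
python3 -c "
from cell import ctrl
print(ctrl.finish_job())"
```

```text
the job is handed in; nothing more can be done
None
```

I handed in the job with the blue 10 mm shim flat under the foot: it went in with about 8 N of drag, its plain end is about 34 mm past the foot axis and it is centred to within about 2 mm, while the yellow and red shims and the amber bottle were left where they stood. The blue shim was the only one I tried, and my first grip on it slipped before I re-gripped lower.

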